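# Replace the worn knob on the drive controller and hold it pressed

### The job

The round knob on the roll-drive control box is worn out and slips on its spindle: pull it off and lay it in the round steel parts dish. Then fit the new pointer knob, turned so that the flat in its bore meets the flat of the D-shaped shaft, push it fully home without forcing it, and press knob and spring-loaded shaft right down to the stop. The control is hold-to-run: finish with the fingers still on the new knob, holding it pressed down, and leave the other things on the bench where they are.

Things in the scene. Friction and masses are not known exactly. Their poses are not given: they have to be found in the camera images.
- controller: Grey control box with a dark top panel, fixed to the bench, 160 (x) x 140 (y) x 58 mm high; origin at the centre of its underside, z up. The spindle stands upright out of the panel, 25 mm from its centre towards the box's -x side (nearer the robot). Rocker switch, fuse cap and lamp along the +x edge stand up to 9 mm above the panel.
- shaft_tip (a point): Centre of the top end of the steel spindle shaft (hidden in the old knob at the start); z up along the shaft, +x the way its flat faces. Shaft 14 mm in diameter, flat 1.5 mm from the axis, tip chamfered 1.5 mm (0.4 on the flat); not pressed, the tip stands 34 mm above the panel, 92 mm above the bench. Nut round its foot: 3 mm high.
- shaft (a joint): Turn of the shaft about its axis relative to the box (rad, anticlockwise from above, 0: flat faces the box's +x); turns against friction (0.03 N m), so it keeps its angle unless turned; range 2.8 either way. Starts between -1.6 and 1.6.
- press (a joint): How far the shaft is pressed down into the box (m): 0 up, 0.006 at the stop; a spring pushes up with 5.4 N at 0 and 10.8 N at the stop. With the new knob fully home (bore roof on the shaft tip) the knob's centre is 5 mm below the tip: its underside 10 mm above the panel at 0, 4 mm at the stop.
- old_knob_center (a point): Centre, half-way up, of the old knob: round, fluted, black with a bright disc on top, 40 mm diameter (42 over the flutes), 26 mm high, about 40 g. At the start it sits loosely on the shaft, underside 16 mm above the panel; its bore is worn round (16.6 mm wide, 18 mm deep), so it lifts straight off. Grip it across its sides.
- new_knob_center (a point): Centre, half-way up, of the new knob: black, 38 mm high, about 60 g, standing on a round flange (50 mm wide, 6 mm thick). Above that a flat-sided bar, 26 mm wide (y: grip here), 50 mm long (x); its +x end is a pointed nose 32 mm from the axis with a white line on top. D bore from below, 24 mm deep: flat on the +x (nose) side, 2.5 mm from the axis; other sides 8 mm.
- dish: Round magnetic parts dish of steel with a flared rim, fixed to the bench: 151 mm across the rim, 26 mm high, flat floor 124 mm across at 6 mm height; origin at the centre of its underside.
- screwdriver: Red and black screwdriver, 203 mm, lying beyond the new knob; bystander.
- white_box: White carton 62x62x58 mm; bystander.
- marker_black: White marker with a black cap, 134 mm, lying near the box; bystander.
- connector_1: Black cable connector 53x32x32 mm, lying near the tape rolls; bystander.
There are look-alikes about, which are no part of the job. What is shaped like the part that bears old_knob_center but orange or pink is not meant. What is shaped like the part that bears new_knob_center but blue is not meant.

How it is judged:
On the way, in this order (a step that is already met when the one before it is completed fails the run):
1. the old knob is off the shaft and lies released in the dish (horizontal distance between old_knob_center and dish below 0.05 m and height (world z) of old_knob_center below 0.032 m and contact force between the fingers and old_knob below 0.05 N and linear speed of old_knob below 0.05 m/s), for 0.2 s.
2. the new knob is keyed on the D-shaft and pushed fully home (z of new_knob_center in the frame of shaft_tip below -0.003 m and horizontal distance between new_knob_center and shaft_tip below 0.003 m and angle between new_knob_center's own z axis and vertical below 0.12 rad and angle between the x axis of new_knob_center and the x axis of shaft_tip, either way round below 0.45 rad), for 0.1 s.
At the end, for the whole second after the job is handed in: Old knob at rest, let go, in the dish (within 50 mm of its centre). New knob home on the shaft (within 2 mm, 3 mm off-axis, 0.45 rad, tilt 0.12 rad), still; shaft pressed 4.8 of 6 mm or more with over 4 N; fingers touch the new knob with over 2 N through the last second (all of step 1 and all of step 2 and value of joint press above 0.0048 m and contact force between the fingers and new_knob above 2 N and contact force between new_knob and shaft above 4 N and linear speed of new_knob below 0.02 m/s); the arm keeps its last pose, push and grip.
It fails at once if the screwdriver, the white carton, the marker or the cable connector is pushed more than 30 mm (distance of any of screwdriver, white_box, marker_black, connector_1 from where it was at the start of the episode above 0.03 m).
It fails at once if the old knob is dropped or thrown instead of laid down (linear speed of old_knob above 0.9 m/s and contact force between the fingers and old_knob below 0.05 N).
It fails at once if the new knob is forced onto the shaft (more than 60 N between them) (contact force between new_knob and shaft above 60 N).
It also fails if it takes over 56 s, if anything falls off the work surface, if the arm or the gripper's body presses on something with over 40 N, if the wrist force passes 120 N, or if a joint passes its speed limit or range.

### The arm

A 6-joint arm with a two-finger parallel gripper is mounted at the origin on a cart in front of the work surface, level with it; the furniture and walls round the work are solid. World frame = base frame: x ahead of the robot, y to its left, z up, the work surface at z = 0. Lengths are in m, angles in rad, forces in N, time in s.
With the tool pointing down it reaches from about 0.3 to 0.95 m from the base axis. Payload 3.1 kg.
Tool frame: the origin (TCP) lies between the finger pads; the fingertips stand 25 mm ahead of it and the grasp point (between the pads) lies 6 mm ahead of it; z points along the fingers, y is the direction in which the jaws open and shut (so a half turn about z gives the same grasp; the last joint's range is limited). The gripper opens to 85 mm and grips with 20 to 120 N. Pads are 22 mm wide; open, the fingers measure 114 mm over their backs; the gripper's body (76 mm by 85 mm) begins 54 mm behind the grasp point. The pads swing forward as they close: fully open they stand 13 mm farther back than shut.
Start: joints at [1.22, 0.308, 1.634, -0, 1.2, -0.07], TCP at [0.173, 0.601, 0.256] pointing down, gripper open.
Joint ranges: [-3.06, 3.06], [-0.79, 1.96], [0.05, 2.63], [-1.19, 4.34], [0.05, 2.64], [-2.94, 2.94]. Speed limits (rad/s): [2.79, 2.79, 3.14, 3.14, 3.14, 3.14].

### API

Orientations are given as a 3x3 rotation matrix whose columns are the frame's x, y, z axes.
In Python, from rig import ctrl gives the robot as it stands.
- The arm moves only by the tool move_arm, never from a script. Its argument "deltas" is one flat list of numbers, 5 for each row, row after row: the opening, from -1 (shut) to 1 (fully open), then the shift along the tool's x, y, z in units of 0.4 m (1.0 is 0.4 m), then the turn about the tool's z in units of 180 degrees (1.0 is 180 degrees). A call has 1 to 10 rows; each row is the pose to reach, as a shift and turn from the pose commanded when the call began, along the tool's axes at that moment, turning the shorter way round; what a row does not reach only later rows make up. A row lasts 1/10 s, in which the tool goes at most 50 mm and 8.59 degrees, less where a joint would pass 70% of its speed; a pose out of reach is approached as far as the arm can. A call with a number of a shift or a turn outside -1 to 1 is refused whole. A call with a gripper value outside its range is refused whole. The fingers move at their own pace and stop on an object; the grip force is fixed at half the most. Time passes only in rows, so rows that repeat a pose let the fingers close. It gives the time, the measured TCP pose, the force and the opening at its end, in the units of the state.
- ctrl.observe(): the state, without advancing time (a new reading comes with each control period).
- ctrl.get_image(name): name is "scene" or "side" or "wrist"; returns a dict with "img" (480x640x3 uint8, red, green, blue), "z_map" (480x640 float32, m along the optical axis (not along the pixel's ray), 0 where there is no reading), "mtx" (3x3 intrinsics, pixels), "rvec" (rotation vector, rad) and "tvec" (3), from world to camera coordinates, as OpenCV has them. Camera axes: x right, y down, z forward; pixel columns grow to the right and rows downward; lengths in m; the calibration is good to about 2 mm. A picture is of the moment at which its call begins.
- ctrl.hand_in(): hands the job in, once; it reports no verdict.
The state is a dict: "clock": time; "joints": joint angles; "joint_vel": joint speeds; "joint_torque": joint torques, N m; "tcp_pos": TCP position; "eef_rot": TCP orientation; "wrist_force": force on the tool from outside, world axes, zero at the start; "torque": the same for the moment, N m; "gripper_width": finger opening in m.
Only numpy, scipy, OpenCV 4.12 (cv2) and the standard library are available. Lean on these libraries where they do the work, as an engineer would, in place of code of your own. Each camera call takes 0.05 s, during which the arm holds its last target. There are 200 camera calls.

## Working session

There is one attempt and no reset: what is moved stays moved. The work goes in short steps, Python scripts to look and compute and a tool call to move; the robot and the scene stay as the last step left them, time stands still between calls to the robot, and variables do not carry over. Pictures are saved under pics/ and viewed, about 8 in all and at most 12, crops included, and the job is handed in when it is done.

Besides the shell and the picture viewer there is one more tool, called in YAML: its name, and indented under it one key for each argument. move_arm: Moves the arm, as the interface text tells. Shifts and turns lie within -1 to 1; 1 stands for 0.4 m of shift or 180 degrees of turn. Its arguments: {"type":"object","properties":{"deltas":{"type":"array"}},"required":["deltas"]}

```bash
mkdir -p pics; ls; cat > h.py <<'E'
import numpy as np, cv2
from rig import ctrl
def grab(n):
    d=ctrl.get_image(n); np.savez(''+n+'.npz',**d)
    return d
def load(n): return dict(np.load(''+n+'.npz'))
def pts(d):
    "world point for every pixel from depth"
    z=d['z_map']; R=cv2.Rodrigues(d['rvec'])[0]; K=d['mtx']
    v,u=np.mgrid[:z.shape[0],:z.shape[1]]
    c=np.stack([(u-K[0,2])/K[0,0]*z,(v-K[1,2])/K[1,1]*z,z],-1)
    return (c-d['tvec'].reshape(3))@R
def ray(d,uv,h):
    R=cv2.Rodrigues(d['rvec'])[0]; K=d['mtx']; o=-R.T@d['tvec'].reshape(3)
    r=R.T@np.linalg.inv(K)@np.array([uv[0],uv[1],1.]); return o+r*(h-o[2])/r[2]
def proj(d,P): return cv2.projectPoints(np.array(P,float).reshape(-1,3),d['rvec'],d['tvec'],d['mtx'],None)[0].reshape(-1,2)
def save(n,im): cv2.imwrite('pics/'+n+'.png',im[...,::-1])
E
python3 - <<'E'
from h import *
for n in ['scene','side','wrist']:
    d=grab(n); save(n+'0',d['img']); R=cv2.Rodrigues(d['rvec'])[0]; print(n,-R.T@d['tvec'].reshape(3),R[2])
s=ctrl.observe(); print(s)
E
```

```text
pics
scene [-0.11051035 -0.53490069  0.80610573] [ 0.59870485  0.44680071 -0.66477186]
side [0.61692219 1.17267793 0.74368584] [-0.05494194 -0.87866864 -0.47426027]
wrist [0.10615354 0.61935505 0.37236993] [ 0.26536609 -0.07974142 -0.9608445 ]
{'clock': 0.15, 'joints': array([ 1.22032046e+00,  3.08826599e-01,  1.63493981e+00,  4.18311657e-05,
        1.19969582e+00, -6.97005383e-02]), 'joint_vel': array([-0.00184969, -0.00472769, -0.00419721, -0.0001593 , -0.00073029,
       -0.00038225]), 'joint_torque': array([-6.08749497e-05, -4.15803444e+01, -2.77146971e+01, -1.94361478e-04,
        5.99343883e-03,  4.38488576e-05]), 'tcp_pos': array([0.17298893, 0.59993405, 0.25527564]), 'eef_rot': array([[-9.60836611e-01,  2.77114682e-01, -6.78521686e-04],
       [ 2.77115461e-01,  9.60835045e-01, -1.74253496e-03],
       [ 1.69065394e-04, -1.86232023e-03, -9.99998252e-01]]), 'wrist_force': array([ 0.09834036, -0.02502343,  0.25854978]), 'torque': array([0.00895138, 0.01192154, 0.00343709]), 'gripper_width': 0.0853200897809997}
```

View pics/scene0.png

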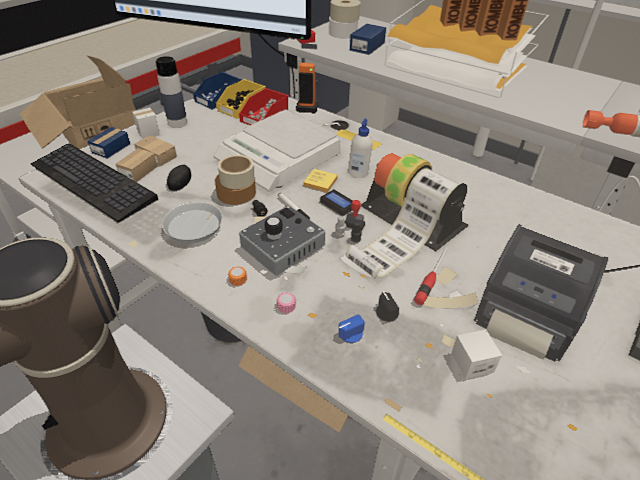

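View pics/side0.png

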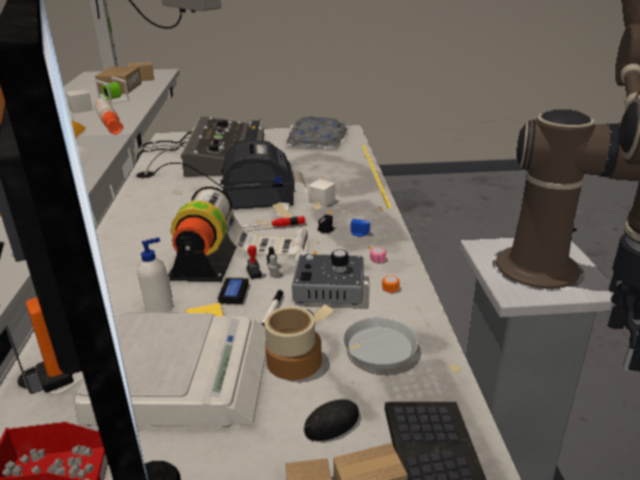

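The scene picture shows these candidates:
- **Old knob:** black with a bright disc on the box at (273,225). Its look-alikes are orange (237,275) and pink (286,301).
- **New knob:** black pointer at (388,306). The blue one at (351,328) is not meant.
- **Dish:** at (192,224).

I take the two black ones, measure them and check an enlarged crop.

```bash
python3 - <<'E'
from h import *
for n,boxes in [('scene',{'new':(365,285,410,325),'old':(258,210,290,240),'dish':(155,195,230,250),'ctl':(235,205,330,275)}),('side',{'new':(312,210,340,236),'old':(328,246,354,272),'dish':(340,312,424,375),'ctl':(288,245,370,308)})]:
    d=load(n);P=pts(d);g=d['img'].max(2).astype(int)
    for k,(a,b,c,e) in boxes.items():
        p=P[b:e,a:c];m=g[b:e,a:c]; ok=d['z_map'][b:e,a:c]>0
        if k=='new': s=ok&(m<75)&(p[...,2]>.008)&(p[...,2]<.06)
        if k=='old': s=ok&(p[...,2]>.078)&(p[...,2]<.12)
        if k=='dish': s=ok&(p[...,2]>.019)&(p[...,2]<.04)
        if k=='ctl': s=ok&(p[...,2]>.05)&(p[...,2]<.064)
        q=p[s]; 
        if len(q)<8: print(n,k,len(q));continue
        top=q[q[:,2]>np.percentile(q[:,2],98)-.006]
        print(n,k,len(q),'rng',q.min(0).round(3),q.max(0).round(3),'topmed',np.median(top,0).round(3),len(top))
        if k in('ctl','dish'):
            r=cv2.minAreaRect((q[:,:2]*1000).astype(np.float32)); print('  rect',r)
            if k=='dish': print('  circ',cv2.minEnclosingCircle((q[:,:2]*1000).astype(np.float32)))
        if k=='new':
            r=cv2.minAreaRect((top[:,:2]*1000).astype(np.float32)); print('  rect',r)
            for h in (.034,.04): pass
d=load('scene');a=d['img'][275:340,325:430];b=d['img'][195:280,225:335];
A=cv2.resize(a,(640,396),interpolation=cv2.INTER_CUBIC)[:290] if 0 else cv2.resize(a,(400,248),interpolation=cv2.INTER_CUBIC)
B=cv2.resize(b,(400,309),interpolation=cv2.INTER_CUBIC)
s=load('side')['img']; C=cv2.resize(s[205:240,300:380],(400,175),interpolation=cv2.INTER_CUBIC);D=cv2.resize(s[240:310,285:375],(400,311),interpolation=cv2.INTER_CUBIC)
D=D[:382];L=np.zeros((557,800,3),np.uint8);L[:248,:400]=A;L[248:557,:400]=B;L[:175,400:]=C;L[200:511,400:]=D;save('crop1',L)
E
```

```text
scene new 356 rng [ 0.486 -0.287  0.008] [ 0.53  -0.238  0.041] topmed [ 0.507 -0.263  0.037] 197
  rect ((510.238525390625, -258.6335144042969), (51.54612350463867, 26.245956420898438), 57.32911682128906)
scene old 263 rng [0.48  0.033 0.078] [0.52  0.073 0.104] topmed [0.499 0.052 0.1  ] 150
scene dish 373 rng [0.369 0.205 0.019] [0.571 0.358 0.034] topmed [0.464 0.294 0.025] 185
  rect ((459.2157897949219, 291.4489440917969), (191.6226348876953, 150.1728973388672), 32.88392639160156)
  circ ((469.841064453125, 277.5342712402344), 100.99913787841797)
scene ctl 2288 rng [ 0.438 -0.029  0.05 ] [0.61  0.128 0.064] topmed [0.515 0.038 0.058] 1750
  rect ((525.7611083984375, 47.520423889160156), (138.3363800048828, 162.35752868652344), 80.75982666015625)
side new 157 rng [ 0.495 -0.276  0.008] [ 0.538 -0.222  0.042] topmed [ 0.515 -0.251  0.037] 49
  rect ((516.181396484375, -252.3131866455078), (50.029022216796875, 20.573707580566406), 56.620765686035156)
side old 253 rng [0.487 0.035 0.078] [0.527 0.077 0.102] topmed [0.508 0.058 0.099] 120
side dish 507 rng [0.373 0.203 0.019] [0.523 0.356 0.03 ] topmed [0.443 0.247 0.024] 373
  rect ((447.6117858886719, 279.6877746582031), (152.4607696533203, 148.51284790039062), 83.95770263671875)
  circ ((447.2109375, 280.0868225097656), 77.14440155029297)
side ctl 1984 rng [ 0.444 -0.025  0.05 ] [0.619 0.133 0.064] topmed [0.538 0.065 0.058] 1233
  rect ((532.2029418945312, 52.986637115478516), (144.29652404785156, 158.94085693359375), 80.70482635498047)
```

View pics/crop1.png

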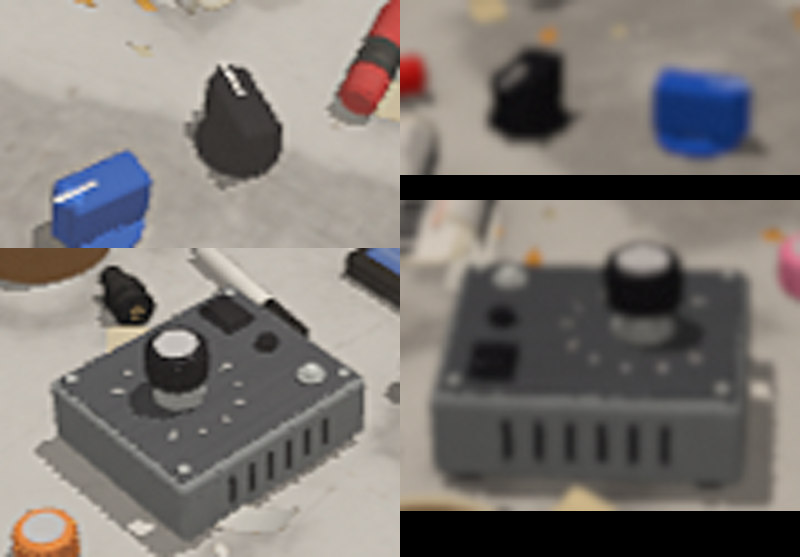

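The crop confirms that the black fluted knob with the bright disc is on the box spindle. The black pointer knob's white line points away towards world +y/+x, and the blue one is the look-alike. I'll work out the approach.

```bash
cat >> h.py <<'E'
def st():
    s=ctrl.observe(); R=s['eef_rot']
    print('t',round(s['clock'],2),'tcp',s['tcp_pos'].round(4),'yaw',round(np.degrees(np.arctan2(R[1,0],R[0,0])),2),'w',round(s['gripper_width'],4),'F',s['wrist_force'].round(2),'j',s['joints'].round(2)); return s
def plan(p,yaw):
    s=st();R=s['eef_rot'];d=R.T@(np.array(p)-s['tcp_pos'])
    c=np.degrees(np.arctan2(R[1,0],R[0,0])); t=-((yaw-c+180)%360-180)
    print('shift',(d/.4).round(4),'turn',round(t/180,4),'rows',round(max(np.linalg.norm(d)/.05,abs(t)/8.59),1))
E
python3 -c "
from h import *
plan([.504,.055,.22],100)"
```

```text
t 0.15 tcp [0.173  0.5999 0.2553] yaw 163.91 w 0.0853 F [ 0.1  -0.03  0.26] j [ 1.22  0.31  1.63  0.    1.2  -0.07]
shift [-1.1727 -1.0795  0.09  ] turn 0.3551 rows 12.8
```

move_arm:
  deltas: [1,-0.9,-0.83,0.03,0.355,1,-0.9,-0.83,0.03,0.355,1,-0.9,-0.83,0.03,0.355,1,-0.9,-0.83,0.03,0.355,1,-0.9,-0.83,0.03,0.355,1,-0.9,-0.83,0.03,0.355,1,-0.9,-0.83,0.03,0.355,1,-0.9,-0.83,0.03,0.355,1,-0.9,-0.83,0.03,0.355,1,-0.9,-0.83,0.03,0.355]

```text
clock: 1.15
tcp_pos: [0.4279, 0.1794, 0.2442]
eef_rot: [[-0.173, 0.985, 0.0], [0.985, 0.173, -0.0], [-0.0, 0.0, -1.0]]
wrist_force: [-0.0, 1.4, 0.5]
gripper_width: 0.0854
```

```bash
python3 -c "
from h import *
plan([.504,.055,.22],100)"
```

```text
t 1.15 tcp [0.4279 0.1794 0.2442] yaw 99.95 w 0.0854 F [-0.01  1.39  0.48] j [ 0.3   0.01  2.01 -0.    1.13  0.13]
shift [-0.3391  0.1337  0.0607] turn -0.0003 rows 3.0
```

move_arm:
  deltas: [1,-0.339,0.134,0.06,0,1,-0.339,0.134,0.06,0,1,-0.339,0.134,0.06,0,1,-0.339,0.134,0.06,0,1,-0.339,0.134,0.06,0,1,-0.339,0.134,0.06,0]

```text
clock: 1.75
tcp_pos: [0.5028, 0.0582, 0.22]
eef_rot: [[-0.174, 0.985, -0.001], [0.985, 0.174, 0.0], [0.001, -0.001, -1.0]]
wrist_force: [-0.2, 1.0, -0.2]
gripper_width: 0.0861
```

```bash
python3 - <<'E'
from h import *
st(); d=grab('wrist'); save('w1',d['img']); P=pts(d)
z=P[...,2]; s=(d['z_map']>0)&(z>.095)&(z<.106)&(abs(P[...,0]-.504)<.04)&(abs(P[...,1]-.055)<.04)
q=P[s];print(len(q),q.mean(0),q.min(0),q.max(0)); print(cv2.minEnclosingCircle((q[:,:2]*1000).astype(np.float32)))
g=d['img'];m=(s&(g.min(2)>110)); q=P[m]; print('disc',len(q),q.mean(0)); print(proj(d,[.504,.055,.1]))
E
```

```text
t 1.75 tcp [0.5028 0.0582 0.22  ] yaw 100.03 w 0.0861 F [-0.23  1.04 -0.25] j [ 0.03  0.12  1.94  0.    1.08 -0.15]
3007 [0.50460506 0.05467314 0.09935177] [0.48446095 0.03272352 0.09500014] [0.52512093 0.07378755 0.10198975]
((504.7276916503906, 53.33633041381836), 20.896135330200195)
disc 1433 [0.50475839 0.05308317 0.09996665]
[[315.64118679 243.41821659]]
```

View pics/w1.png

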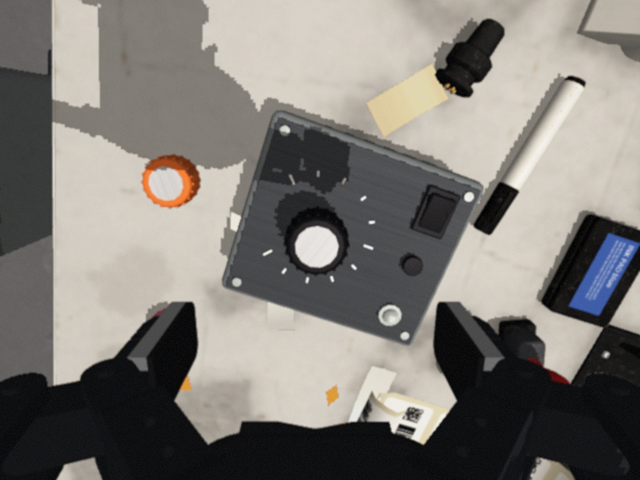

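The wrist view shows the knob's disc at (317,246), and its axis measures (0.5047, 0.053), with the top at 0.100 as expected. The marker and connector are clear of the fingers. I'll descend to z = 0.101 and grip.

```bash
python3 -c "
from h import *
plan([.5047,.0532,.101],100)"
```

```text
t 1.8 tcp [0.5028 0.0586 0.2202] yaw 100.09 w 0.0853 F [-0.25 -0.72  1.02] j [ 0.03  0.12  1.94  0.    1.08 -0.15]
shift [-0.0143  0.0025  0.2981] turn 0.0005 rows 2.4
```

move_arm:
  deltas: [1,-0.014,0.0025,0.1,0,1,-0.014,0.0025,0.18,0,1,-0.014,0.0025,0.25,0,1,-0.014,0.0025,0.298,0,1,-0.014,0.0025,0.298,0,1,-0.014,0.0025,0.298,0]

```text
clock: 2.4
tcp_pos: [0.5052, 0.0533, 0.1015]
eef_rot: [[-0.176, 0.984, -0.0], [0.984, 0.176, 0.0], [0.0, -0.0, -1.0]]
wrist_force: [0.1, -1.4, 0.5]
gripper_width: 0.0855
```

```bash
python3 -c "
from h import *
plan([.5047,.0532,.101],100)"
```

```text
t 2.4 tcp [0.5052 0.0533 0.1015] yaw 100.12 w 0.0855 F [ 0.13 -1.4   0.48] j [ 0.02  0.3   2.01  0.    0.83 -0.16]
shift [-0.0001 -0.0013  0.0011] turn 0.0007 rows 0.0
```

Well placed. Close, then lift in the next call.

move_arm:
  deltas: [-1,0,0,0,0,-1,0,0,0,0,-1,0,0,0,0,-1,0,0,0,0,-1,0,0,0,0,-1,0,0,0,0,-1,0,0,0,0,-1,0,0,0,0]

```text
clock: 3.2
tcp_pos: [0.5058, 0.0522, 0.1014]
eef_rot: [[-0.174, 0.985, 0.001], [0.985, 0.174, 0.0], [-0.0, 0.001, -1.0]]
wrist_force: [-0.8, 0.3, 5.2]
gripper_width: 0.0376
```

move_arm:
  deltas: [-1,0,0,-0.03,0,-1,0,0,-0.07,0,-1,0,0,-0.12,0,-1,0,0,-0.18,0,-1,0,0,-0.24,0,-1,0,0,-0.24,0,-1,0,0,-0.24,0]

```text
clock: 3.9
tcp_pos: [0.5054, 0.0522, 0.1972]
eef_rot: [[-0.174, 0.985, 0.001], [0.985, 0.174, -0.0], [-0.0, 0.001, -1.0]]
wrist_force: [0.4, -0.3, -1.0]
gripper_width: 0.0378
```

```bash
python3 - <<'E'
from h import *
st(); d=grab('wrist'); 
save('w2',d['img']); plan([.448,.28,.17],100)
E
```

```text
t 3.9 tcp [0.5054 0.0522 0.1972] yaw 100.01 w 0.0378 F [ 0.44 -0.31 -0.97] j [ 0.02  0.15  1.96 -0.    1.03 -0.16]
t 3.95 tcp [0.5046 0.0522 0.1962] yaw 100.01 w 0.0379 F [-0.07 -0.13 -1.17] j [ 0.02  0.15  1.96 -0.    1.03 -0.16]
shift [ 0.5855 -0.0403  0.0657] turn 0.0001 rows 4.7
```

View pics/w2.png

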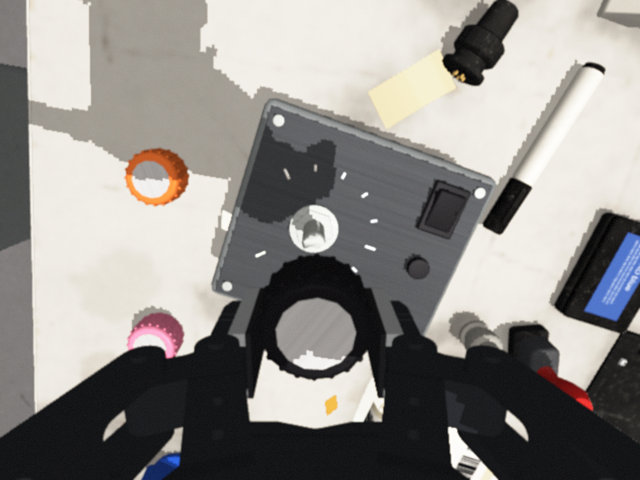

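The knob is held (its disc is at (315,335) between the fingers) and the bare shaft stands at (315,230). I'll check the surroundings of the dish before lowering.

move_arm:
  deltas: [-1,0.1,-0.01,0,0,-1,0.22,-0.02,0.02,0,-1,0.34,-0.03,0.04,0,-1,0.46,-0.04,0.06,0,-1,0.54,-0.04,0.066,0,-1,0.585,-0.04,0.066,0,-1,0.585,-0.04,0.066,0,-1,0.585,-0.04,0.066,0]

```text
clock: 4.75
tcp_pos: [0.4479, 0.2793, 0.1691]
eef_rot: [[-0.175, 0.985, -0.003], [0.985, 0.175, -0.002], [-0.002, -0.003, -1.0]]
wrist_force: [-0.3, 0.3, -0.2]
gripper_width: 0.0375
```

```bash
python3 - <<'E'
from h import *
for n in('scene','side'):
    P=pts(load(n)).reshape(-1,3); r=np.hypot(P[:,0]-.448,P[:,1]-.28)
    for h in (.05,.08,.12):
        q=P[(P[:,2]>h)&(P[:,2]<.3)&(r<.2)]; k=np.hypot(q[:,0]-.448,q[:,1]-.28); print(n,h,len(q), q[k.argmin()].round(3) if len(q) else'', k.min().round(3) if len(q) else '')
plan([.448,.28,.036],100)
d=grab('side');P=pts(d);z=P[...,2];s=(d['z_map']>0)&(np.hypot(P[...,0]-.448,P[...,1]-.28)<.03)&(z>.03)&(z<.25);print('lowest',np.percentile(z[s],[0,1,5]))
E
```

```text
scene 0.05 1096 [0.573 0.284 0.056] 0.125
scene 0.08 371 [0.572 0.293 0.091] 0.125
scene 0.12 0  
side 0.05 1834 [0.578 0.276 0.05 ] 0.13
side 0.08 668 [0.58  0.297 0.095] 0.133
side 0.12 0  
t 4.75 tcp [0.4479 0.2793 0.1691] yaw 100.09 w 0.0375 F [-0.35  0.26 -0.17] j [ 0.48  0.23  1.93 -0.    0.99  0.3 ]
shift [0.0021 0.0016 0.3327] turn 0.0005 rows 2.7
lowest [0.13860106 0.14241087 0.14717913]
```

move_arm:
  deltas: [-1,0,0,0.1,0,-1,0,0,0.19,0,-1,0,0,0.26,0,-1,0,0,0.3,0,-1,0,0,0.32,0,-1,0,0,0.334,0,-1,0,0,0.336,0,-1,0,0,0.336,0]

```text
clock: 5.6
tcp_pos: [0.4498, 0.28, 0.0371]
eef_rot: [[-0.173, 0.985, 0.001], [0.985, 0.173, 0.001], [0.0, 0.001, -1.0]]
wrist_force: [-0.3, 0.5, -0.3]
gripper_width: 0.0377
```

```bash
python3 -c "
from h import *
plan([.448,.28,.0335],100)"
```

```text
t 5.6 tcp [0.4498 0.28   0.0371] yaw 99.99 w 0.0377 F [-0.3   0.47 -0.29] j [ 0.47  0.45  1.98 -0.    0.72  0.3 ]
shift [ 0.0009 -0.0045  0.0089] turn -0.0001 rows 0.1
```

move_arm:
  deltas: [-1,0,0,0.004,0,-1,0,0,0.007,0,-1,0,0,0.008,0,-1,0,0,0.008,0,0.3,0,0,0.008,0,0.3,0,0,0.008,0,0.3,0,0,0.008,0,0.3,0,0,0.0,0,0.3,0,0,0.0,0,0.3,0,0,0.0,0]

```text
clock: 6.6
tcp_pos: [0.4491, 0.2799, 0.0364]
eef_rot: [[-0.174, 0.985, 0.0], [0.985, 0.174, 0.0], [0.0, 0.0, -1.0]]
wrist_force: [0.3, 0.1, 0.4]
gripper_width: 0.0559
```

move_arm:
  deltas: [0.3,0,0,-0.04,0,0.3,0,0,-0.1,0,0.3,0,0,-0.2,0,0.3,0,0,-0.3,0,0.3,0,0,-0.4,0,1,0,0,-0.4,0,1,0,0,-0.4,0]

```text
clock: 7.3
tcp_pos: [0.4497, 0.2802, 0.1975]
eef_rot: [[-0.174, 0.985, 0.003], [0.985, 0.174, 0.001], [0.001, 0.003, -1.0]]
wrist_force: [-0.0, 0.0, -0.2]
gripper_width: 0.082
```

```bash
python3 - <<'E'
from h import *
d=grab('side');P=pts(d);z=P[...,2];r=np.hypot(P[...,0]-.448,P[...,1]-.28);s=(d['z_map']>0)&(r<.055)&(z>.012)&(z<.06);q=P[s];print(len(q),q.min(0),q.max(0),np.median(q,0));plan([.509,-.261,.19],57)
save('side1',cv2.resize(d['img'][230:400,300:440],(560,680))[:600])
E
```

```text
338 [0.43140547 0.26466319 0.01205567] [0.47282258 0.30582573 0.03608084] [0.45389824 0.29284455 0.02954806]
t 7.35 tcp [0.4485 0.2796 0.1959] yaw 100.01 w 0.0856 F [-0.47  0.66 -0.52] j [ 0.48  0.19  1.91 -0.    1.04  0.3 ]
shift [-1.3572 -0.086   0.015 ] turn 0.239 rows 10.9
```

The old knob stands in the dish (x, y ≈ 0.452, 0.283, top ≈ 0.033) and is released. Next I'll stop over the shaft for a close look at the flat.

move_arm:
  deltas: [1,-0.1,0,0,0,1,-0.22,0.02,0,0,1,-0.34,0.04,0,0,1,-0.46,0.04,0,0,1,-0.54,0.04,0,0,1,-0.583,0.04,0,0,1,-0.583,0.04,0,0,1,-0.583,0.04,0,0]

```text
clock: 8.15
tcp_pos: [0.5039, 0.0529, 0.1944]
eef_rot: [[-0.173, 0.985, -0.004], [0.985, 0.173, 0.0], [0.001, -0.004, -1.0]]
wrist_force: [0.8, -0.0, 0.2]
gripper_width: 0.0853
```

```bash
python3 - <<'E'
from h import *
st(); d=grab('wrist'); P=pts(d);z=P[...,2]
s=(d['z_map']>0)&(z>.086)&(z<.098)&(abs(P[...,0]-.505)<.02)&(abs(P[...,1]-.053)<.02)
q=P[s];print(len(q),q.mean(0),q.min(0),q.max(0)); c=proj(d,[.505,.053,.092])[0];print(c)
# tip mask on plane z=.092
v,u=np.nonzero(s); print('box px',u.min(),u.max(),v.min(),v.max())
pl=np.array([ray(d,(a,b),.092)[:2] for a,b in zip(u,v)])*1000
print('circ',cv2.minEnclosingCircle(pl.astype(np.float32)),'centroid',pl.mean(0), 'rect',cv2.minAreaRect(pl.astype(np.float32)))
x,y=c.astype(int); save('w3',cv2.resize(d['img'][y-35:y+35,x-40:x+40],(800,700),interpolation=cv2.INTER_CUBIC)[50:650])
print('crop origin',x-40,y-35+5)
E
```

```text
t 8.15 tcp [0.5039 0.0529 0.1944] yaw 99.94 w 0.0853 F [ 0.81 -0.03  0.17] j [ 0.02  0.16  1.96  0.    1.03 -0.16]
324 [0.50378252 0.05592058 0.09069029] [0.49789408 0.04892985 0.08602407] [0.5111659  0.06064013 0.09303986]
[316.82205202 247.1245542 ]
box px 305 328 232 251
circ ((504.2225036621094, 55.08441925048828), 7.02454137802124) centroid [503.72004539  56.30276867] rect ((503.4158935546875, 56.79719161987305), (13.676091194152832, 9.527130126953125), 27.873815536499023)
crop origin 276 217
```

View pics/w3.png

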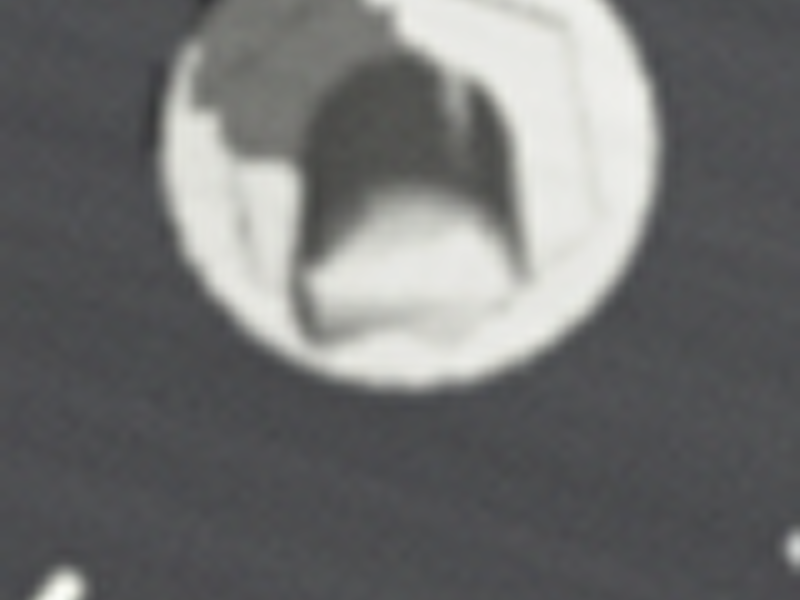

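The shaft's flat is the lower chord of the tip, from about pixel (307.5,250.5) to (328.5,245.5), so it faces roughly world -y. I'll fit the circle and chord numerically.

```bash
python3 - <<'E'
from h import *
from scipy.optimize import least_squares
d=load('wrist');P=pts(d);z=P[...,2]
a,b=ray(d,(307.5,250.5),.092),ray(d,(328.5,245.5),.092);t=b-a;print(a,b,'len',np.linalg.norm(t),'flat normal',np.degrees(np.arctan2(t[1],t[0]))-90)
for h in(.086,.088,.0895,.0905):
    s=((d['z_map']>0)&(z>h)&(z<.098)&(np.hypot(P[...,0]-.504,P[...,1]-.054)<.015)).astype(np.uint8)
    c=max(cv2.findContours(s,cv2.RETR_EXTERNAL,cv2.CHAIN_APPROX_NONE)[0],key=len).reshape(-1,2)
    w=np.array([ray(d,p,(h+.092)/2)[:2] for p in c])*1000
    # chord: points with lowest y side
    # D fit: signed distance to (disc r=7) n (half-plane n.x<1.5)
    def f(p):
        v=w-p[:2]; n=np.array([np.cos(p[2]),np.sin(p[2])]); return np.maximum(np.linalg.norm(v,axis=1)-p[3],v@n-1.5)
    r=least_squares(f,[504,55,np.radians(-68),6.5],loss='soft_l1',f_scale=.3);print(h,r.x[:2],np.degrees(r.x[2]),r.x[3],r.cost)
E
```

```text
[0.50006484 0.0500617  0.092     ] [0.51142907 0.05512282 0.092     ] len 0.01244027728342935 flat normal -65.99394379717512
0.086 [505.03022753  53.39898628] -60.55294220602354 7.153417555270954 1.7636878122133484
0.088 [504.84776138  53.55650405] -61.09459330674761 6.853496006543315 1.0324592692995531
0.0895 [504.75646386  53.6742509 ] -61.811147266152126 6.337579816387222 1.659245760818488
0.0905 [504.57191539  53.71470578] -61.96767757239393 5.654145461062621 2.7687493587218555
```

Shaft axis is (0.5048, 0.0535), flat facing −63° (chord length and radius agree). Now to the new knob.

```bash
python3 -c "
from h import *
plan([.507,-.263,.17],57)"
```

```text
t 8.2 tcp [0.5041 0.0534 0.1947] yaw 100.0 w 0.0854 F [0.26 0.37 0.82] j [ 0.02  0.15  1.96  0.    1.03 -0.16]
shift [-0.7804 -0.1301  0.0614] turn 0.2389 rows 6.3
```

move_arm:
  deltas: [1,-0.1,-0.02,0,0.04,1,-0.22,-0.04,0,0.08,1,-0.34,-0.06,0,0.12,1,-0.46,-0.08,0,0.16,1,-0.58,-0.1,0.02,0.2,1,-0.7,-0.12,0.04,0.239,1,-0.78,-0.13,0.061,0.239,1,-0.78,-0.13,0.061,0.239,1,-0.78,-0.13,0.061,0.239]

```text
clock: 9.1
tcp_pos: [0.5081, -0.2622, 0.1709]
eef_rot: [[0.545, 0.839, -0.002], [0.839, -0.545, 0.002], [0.001, -0.003, -1.0]]
wrist_force: [-0.1, 0.3, 0.2]
gripper_width: 0.085
```

```bash
python3 - <<'E'
from h import *
st(); d=grab('wrist'); save('w4',d['img']); P=pts(d);z=P[...,2]; near=(d['z_map']>0)&(np.hypot(P[...,0]-.509,P[...,1]+.261)<.045)
g=d['img'].astype(int)
s=near&(z>.034)&(z<.042); q=P[s]; print('top',len(q),q.mean(0),cv2.minAreaRect((q[:,:2]*1000).astype(np.float32)))
f=near&(z>.003)&(z<.02)&(g.max(2)<80); q=P[f]; print('flange',len(q),cv2.minEnclosingCircle((q[:,:2]*1000).astype(np.float32)))
l=s&(g.min(2)>130); q=P[l]; print('line',len(q),q.mean(0),cv2.minAreaRect((q[:,:2]*1000).astype(np.float32)))
E
```

```text
t 9.1 tcp [ 0.5081 -0.2622  0.1709] yaw 56.99 w 0.085 F [-0.12  0.34  0.18] j [-0.55  0.3   1.83  0.    1.01  0.02]
top 2958 [ 0.51500518 -0.25868867  0.0372373 ] ((515.07861328125, -258.23736572265625), (55.38202667236328, 25.66997718811035), 57.925167083740234)
flange 1070 ((515.5872192382812, -257.7409362792969), 27.147918701171875)
line 186 [ 0.52298848 -0.24571755  0.03781834] ((522.6387329101562, -246.11195373535156), (25.15713882446289, 2.5610151290893555), 57.15446472167969)
```

View pics/w4.png

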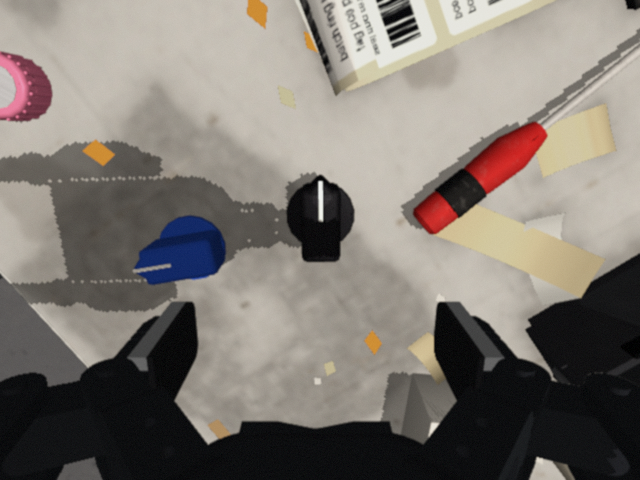

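The wrist view shows the new knob's bar at (320,220) with the white line pointing up at (320,200), blue look-alike at (185,250) and screwdriver handle at (480,180). I'll close to about 60 mm for clearance and locate the axis from the flange outline.

```bash
python3 - <<'E'
from h import *
from scipy.optimize import least_squares
d=load('wrist'); g=d['img']; P=pts(d); z=P[...,2]
m=(g.max(2)<60)&(z>.003)&(z<.06); m=m.astype(np.uint8); m[:170]=0;m[275:]=0;m[:,:275]=0;m[:,365:]=0
c=max(cv2.findContours(m,cv2.RETR_EXTERNAL,cv2.CHAIN_APPROX_NONE)[0],key=len).reshape(-1,2)
print(c.min(0),c.max(0))
c=c[(c[:,1]>185)&(c[:,1]<240)&((c[:,0]<300)|(c[:,0]>341))]
w=np.array([ray(d,p,.005)[:2] for p in c])*1000
r=least_squares(lambda p:np.hypot(*(w-p[:2]).T)-p[2],[513,-260,25],loss='soft_l1',f_scale=.5);print(len(w),r.x,r.cost)
n=np.array([np.cos(np.radians(57.5)),np.sin(np.radians(57.5))]);s=(d['z_map']>0)&(np.hypot(P[...,0]-.513,P[...,1]+.26)<.045)&(z>.034)&(z<.042)
t=(P[s][:,:2]*1000-r.x[:2]); a=t@n; b=t@np.array([-n[1],n[0]]); print('along',np.percentile(a,[0,1,99,100]),'across',np.percentile(b,[1,99]))
E
```

```text
[287 175] [353 261]
103 [ 513.38516708 -260.36348084   23.88569536] 3.5662885263488966
along [-24.93184358 -23.44508488  28.31757483  30.39452082] across [-13.0445967   11.95639434]
```

```bash
python3 -c "
from h import *
plan([.5133,-.2604,.033],57.3)"
```

```text
t 9.15 tcp [ 0.5082 -0.2616  0.1712] yaw 57.06 w 0.0852 F [0.42 0.62 0.2 ] j [-0.55  0.3   1.83  0.    1.01  0.02]
shift [0.0092 0.0098 0.3455] turn -0.0014 rows 2.8
```

move_arm:
  deltas: [0.4,0.009,0.01,0,-0.001,0.4,0.009,0.01,0.05,-0.001,0.4,0.009,0.01,0.12,-0.001,0.4,0.009,0.01,0.2,-0.001,0.4,0.009,0.01,0.27,-0.001,0.4,0.009,0.01,0.32,-0.001,0.4,0.009,0.01,0.345,-0.001,0.4,0.009,0.01,0.345,-0.001,0.4,0.009,0.01,0.345,-0.001]

```text
clock: 10.05
tcp_pos: [0.5147, -0.2622, 0.0348]
eef_rot: [[0.541, 0.841, 0.001], [0.841, -0.541, -0.001], [0.0, 0.002, -1.0]]
wrist_force: [-0.5, 0.1, 0.7]
gripper_width: 0.06
```

```bash
python3 -c "
from h import *
plan([.5133,-.2604,.033],57.3)"
```

```text
t 10.05 tcp [ 0.5147 -0.2622  0.0348] yaw 57.24 w 0.06 F [-0.49  0.12  0.74] j [-0.55  0.52  1.86  0.    0.76  0.03]
shift [ 0.0019 -0.0053  0.0045] turn -0.0004 rows 0.1
```

move_arm:
  deltas: [0.4,0.001,-0.004,0.003,0,0.4,0.001,-0.004,0.003,0,-1,0.001,-0.004,0.003,0,-1,0.001,-0.004,0.003,0,-1,0.001,-0.004,0.003,0,-1,0.001,-0.004,0.003,0,-1,0.001,-0.004,0.003,0,-1,0.001,-0.004,0.003,0,-1,0.001,-0.004,0.003,0]

```text
clock: 10.95
tcp_pos: [0.5131, -0.2617, 0.0333]
eef_rot: [[0.542, 0.84, 0.001], [0.84, -0.542, -0.001], [-0.0, 0.001, -1.0]]
wrist_force: [-0.4, -0.6, 3.8]
gripper_width: 0.025
```

```bash
python3 -c "
from h import *
st()
d=grab('wrist');P=pts(d);z=P[...,2];g=d['img'].astype(int);near=np.hypot(P[...,0]-.513,P[...,1]+.26)<.05
l=near&(g.min(2)>120)&(z>.03)&(z<.045);q=P[l];print(len(q),q.mean(0),cv2.minAreaRect((q[:,:2]*1000).astype(np.float32)))
"
```

```text
t 10.95 tcp [ 0.5131 -0.2617  0.0333] yaw 57.17 w 0.025 F [-0.45 -0.55  3.84] j [-0.55  0.52  1.87 -0.    0.76  0.03]
637 [ 0.5243561  -0.24641604  0.03781049] ((520.0116577148438, -250.8813934326172), (32.96007537841797, 44.94688415527344), 81.1218490600586)
```

Gripped at 25 mm. I'll lift and carry it over the shaft, turning to −63°.

move_arm:
  deltas: [-1,0,0,-0.03,0,-1,0,0,-0.1,0,-1,0,0,-0.2,0,-1,0,0,-0.3,0,-1,0,0,-0.36,0,-1,0,0,-0.36,0,-1,0,0,-0.36,0]

```text
clock: 11.7
tcp_pos: [0.5121, -0.2609, 0.1766]
eef_rot: [[0.542, 0.84, -0.0], [0.84, -0.542, 0.0], [0.0, -0.0, -1.0]]
wrist_force: [-1.0, -0.5, -1.3]
gripper_width: 0.025
```

```bash
python3 -c "
from h import *
plan([.505,.0535,.178],-63)"
```

```text
t 11.7 tcp [ 0.5121 -0.2609  0.1766] yaw 57.17 w 0.025 F [-0.97 -0.47 -1.27] j [-0.55  0.3   1.82  0.    1.02  0.03]
shift [ 0.651  -0.4411 -0.0033] turn 0.6676 rows 14.0
```

```bash
python3 -c "
from h import *
plan([.4914,.0802,.178],-63)"
```

```text
t 11.7 tcp [ 0.5121 -0.2609  0.1766] yaw 57.17 w 0.025 F [-0.97 -0.47 -1.27] j [-0.55  0.3   1.82  0.    1.02  0.03]
shift [ 0.6886 -0.5058 -0.0033] turn 0.6676 rows 14.0
```

move_arm:
  deltas: [-1,0.05,-0.04,-0.003,0.04,-1,0.13,-0.1,-0.003,0.08,-1,0.21,-0.16,-0.003,0.12,-1,0.29,-0.22,-0.003,0.16,-1,0.37,-0.28,-0.003,0.2,-1,0.45,-0.34,-0.003,0.24,-1,0.53,-0.4,-0.003,0.28,-1,0.61,-0.46,-0.003,0.32,-1,0.66,-0.49,-0.003,0.36,-1,0.689,-0.506,-0.003,0.4]

```text
clock: 12.7
tcp_pos: [0.4892, 0.082, 0.1751]
eef_rot: [[0.966, -0.259, -0.006], [-0.259, -0.966, 0.0], [-0.006, 0.002, -1.0]]
wrist_force: [-0.8, 0.4, -0.7]
gripper_width: 0.0253
```

move_arm:
  deltas: [-1,0,0,0,0.04,-1,0,0,0,0.08,-1,0,0,0,0.12,-1,0,0,0,0.16,-1,0,0,0,0.2,-1,0,0,0,0.24,-1,0,0,0,0.267,-1,0,0,0,0.267,-1,0,0,0,0.267]

```text
clock: 13.6
tcp_pos: [0.4904, 0.0799, 0.176]
eef_rot: [[0.457, -0.889, -0.004], [-0.889, -0.457, -0.0], [-0.002, 0.004, -1.0]]
wrist_force: [-0.2, 0.8, 0.1]
gripper_width: 0.0254
```

```bash
python3 - <<'E'
from h import *
st(); d=grab('wrist'); save('w5',d['img']); P=pts(d);z=P[...,2]
print('px shaft',proj(d,[.5048,.0535,.092]))
s=(d['z_map']>0)&(z>.086)&(z<.098)&(np.hypot(P[...,0]-.505,P[...,1]-.0535)<.015);q=P[s]
print(len(q),q.mean(0) if len(q) else '')
from scipy.optimize import least_squares
for h in(.086,.088,.0895):
    s=((d['z_map']>0)&(z>h)&(z<.098)&(np.hypot(P[...,0]-.505,P[...,1]-.0535)<.015)).astype(np.uint8)
    c=max(cv2.findContours(s,cv2.RETR_EXTERNAL,cv2.CHAIN_APPROX_NONE)[0],key=len).reshape(-1,2)
    w=np.array([ray(d,p,(h+.092)/2)[:2] for p in c])*1000
    def f(p):
        v=w-p[:2]; n=np.array([np.cos(p[2]),np.sin(p[2])]); return np.maximum(np.linalg.norm(v,axis=1)-p[3],v@n-1.5)
    r=least_squares(f,[505,53.5,np.radians(-65),6.5],loss='soft_l1',f_scale=.3);print(h,r.x[:2],np.degrees(r.x[2]),r.x[3],r.cost)
E
```

```text
t 13.6 tcp [0.4904 0.0799 0.176 ] yaw -62.79 w 0.0254 F [-0.18  0.79  0.12] j [0.07 0.16 1.99 0.   0.99 2.74]
px shaft [[314.11342435 203.48911727]]
384 [0.50403757 0.05405033 0.09083676]
0.086 [504.88255226  52.54194755] -60.540371650962506 6.904902686671301 1.0199266009644747
0.088 [504.83601103  52.61697376] -60.27572842341032 6.693491615288845 0.928174008484067
0.0895 [504.69667101  52.76336882] -62.85383370640796 6.266404819935522 1.498853130245414
```

View pics/w5.png

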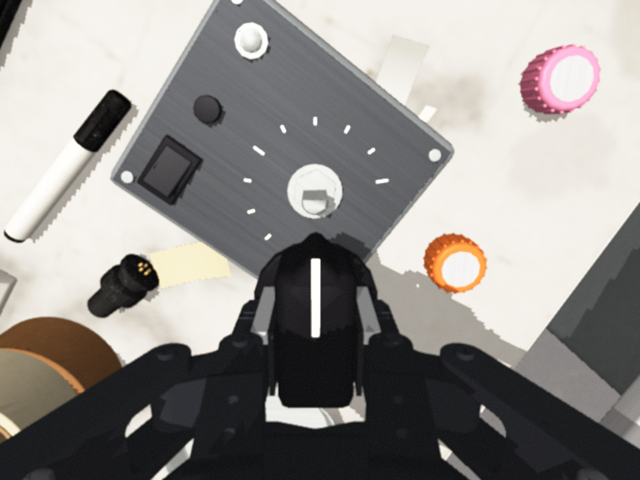

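The flat faces the nose side as wanted (shaft at (315,203), knob line at (315,300)). The two shaft fits agree within 1 mm. I'll measure the knob axis in hand with the same camera.

```bash
python3 - <<'E'
from h import *
d=load('wrist');P=pts(d);z=P[...,2];s=ctrl.observe();R=s['eef_rot'];T=(P-s['tcp_pos'])@R
g=d['img'].astype(int)
near=(d['z_map']>0)&(abs(T[...,0])<.045)&(abs(T[...,1])<.03)
top=near&(abs(T[...,2]+.005)<.004)&(abs(T[...,1])<.0135);q=T[top]*1000
print('top z',np.median(q[:,2]),'x',np.percentile(q[:,0],[0,.5,99.5,100]),'y',np.percentile(q[:,1],[1,99]))
l=top&(g.min(2)>130);q=T[l]*1000;print('line',len(q),q.min(0),q.max(0),cv2.minAreaRect(q[:,:2].astype(np.float32)))
f=near&(T[...,2]>.022)&(T[...,2]<.036);q=T[f]*1000;print('flange',len(q),q.min(0),q.max(0))
sh=np.array([.5048,.0529,.092]);print('shaft in tool',R.T@(sh-s['tcp_pos']))
# flange front edge rays: contour of dark against bg near nose
E
```

```text
top z -3.7097332063679453 x [-22.91826664 -21.81430785  31.18894255  32.12477715] y [-12.76554694  12.41173968]
line 750 [-22.88580112 -12.73448399  -7.6425941 ] [31.80787557 10.24181141 -1.2484827 ] ((2.8749847412109375, -4.531882286071777), (20.51430320739746, 55.737648010253906), 80.37211608886719)
flange 1338 [  2.66021334 -24.67945702  22.00939787] [31.98240621 24.47656531 32.98013349]
shaft in tool [ 0.03060869 -0.00037317  0.08440049]
```

move_arm:
  deltas: [-1,0.03,0,0,0,-1,0.073,-0.001,0,0,-1,0.073,-0.001,0.03,0,-1,0.073,-0.001,0.07,0,-1,0.073,-0.001,0.1,0,-1,0.073,-0.001,0.11,0,-1,0.073,-0.001,0.11,0,-1,0.073,-0.001,0.11,0]

```text
clock: 14.45
tcp_pos: [0.5057, 0.0544, 0.134]
eef_rot: [[0.456, -0.89, 0.0], [-0.89, -0.456, 0.0], [0.0, -0.0, -1.0]]
wrist_force: [-0.0, 0.4, -0.7]
gripper_width: 0.025
```

```bash
python3 - <<'E'
from h import *
ax=np.array([np.cos(np.radians(-62.8)),np.sin(np.radians(-62.8))])*.0013
plan([.5048-ax[0],.0529-ax[1],.112],-62.5)
d=grab('side');x,y=proj(d,[.505,.053,.1])[0].astype(int);save('side2',cv2.resize(d['img'][y-40:y+30,x-45:x+45],(720,560),interpolation=cv2.INTER_CUBIC))
st()
E
```

```text
t 14.45 tcp [0.5057 0.0544 0.134 ] yaw -62.87 w 0.025 F [-0.03  0.37 -0.69] j [0.02 0.24 2.   0.   0.9  2.69]
shift [-0.001   0.0038  0.055 ] turn -0.0021 rows 0.4
t 14.5 tcp [0.506  0.0544 0.1344] yaw -62.87 w 0.025 F [ 0.07  0.46 -0.13] j [0.02 0.24 2.   0.   0.9  2.69]
```

View pics/side2.png

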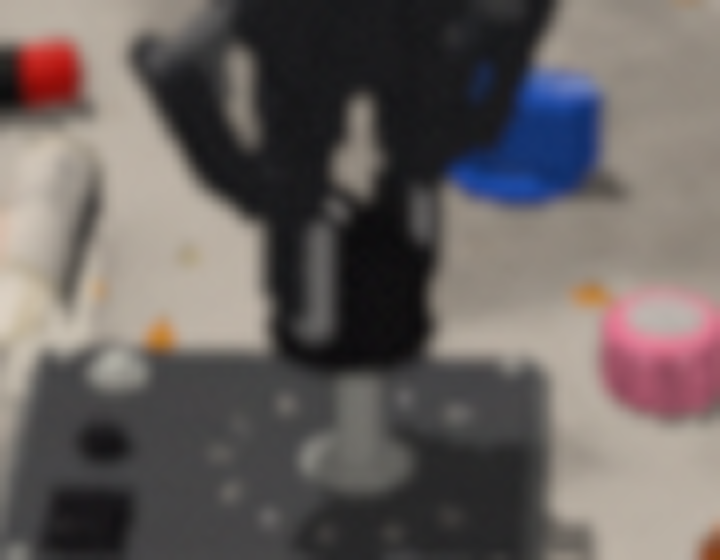

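From the side, the knob's underside is about 1 mm left (world +x) of the shaft, which agrees with the plan's tool-y correction of +1.5 mm. I'll apply it and ease down.

move_arm:
  deltas: [-1,-0.001,0.0038,0,0,-1,-0.001,0.0038,0.005,0,-1,-0.001,0.0038,0.01,0,-1,-0.001,0.0038,0.015,0,-1,-0.001,0.0038,0.02,0,-1,-0.001,0.0038,0.024,0,-1,-0.001,0.0038,0.028,0,-1,-0.001,0.0038,0.028,0]

```text
clock: 15.3
tcp_pos: [0.5037, 0.0539, 0.1223]
eef_rot: [[0.456, -0.89, -0.001], [-0.89, -0.456, -0.0], [-0.0, 0.001, -1.0]]
wrist_force: [0.3, -0.2, -1.2]
gripper_width: 0.0247
```

```bash
python3 -c "
from h import *
plan([.5042,.0541,.102],-62.5)"
```

```text
t 15.3 tcp [0.5037 0.0539 0.1223] yaw -62.89 w 0.0247 F [ 0.28 -0.22 -1.24] j [ 0.02  0.26  2.01 -0.    0.88  2.69]
shift [ 0.0001 -0.0013  0.0508] turn -0.0022 rows 0.4
```

No contact force with the mouth already about 4 mm below the tip, so the shaft is entering the bore. Continuing.

move_arm:
  deltas: [-1,0,-0.001,0.006,0,-1,0,-0.001,0.012,0,-1,0,-0.001,0.018,0,-1,0,-0.001,0.024,0,-1,0,-0.001,0.03,0,-1,0,-0.001,0.036,0,-1,0,-0.001,0.04,0,-1,0,-0.001,0.04,0]

```text
clock: 16.1
tcp_pos: [0.5041, 0.0541, 0.1063]
eef_rot: [[0.456, -0.89, -0.001], [-0.89, -0.456, -0.0], [-0.0, 0.001, -1.0]]
wrist_force: [0.3, 0.2, -1.1]
gripper_width: 0.0251
```

```bash
python3 -c "
from h import *
plan([.5042,.0541,.096],-62.5)"
```

```text
t 16.1 tcp [0.5041 0.0541 0.1063] yaw -62.88 w 0.0251 F [ 0.26  0.17 -1.09] j [ 0.02  0.29  2.01 -0.    0.84  2.69]
shift [ 0.0002 -0.0003  0.0259] turn -0.0021 rows 0.2
```

move_arm:
  deltas: [-1,0,0,0.003,0,-1,0,0,0.006,0,-1,0,0,0.009,0,-1,0,0,0.012,0,-1,0,0,0.014,0,-1,0,0,0.016,0,-1,0,0,0.016,0]

```text
clock: 16.8
tcp_pos: [0.5044, 0.0541, 0.1007]
eef_rot: [[0.456, -0.89, -0.0], [-0.89, -0.456, 0.0], [-0.0, 0.0, -1.0]]
wrist_force: [-1.1, -0.2, 4.5]
gripper_width: 0.0253
```

Contact: +5.7 N matches the spring's preload, so the knob is home. Pressing on slowly.

move_arm:
  deltas: [-1,0,0,0.003,0,-1,0,0,0.005,0,-1,0,0,0.007,0,-1,0,0,0.009,0,-1,0,0,0.01,0,-1,0,0,0.01,0,-1,0,0,0.01,0]

```text
clock: 17.5
tcp_pos: [0.5046, 0.0541, 0.097]
eef_rot: [[0.456, -0.89, 0.0], [-0.89, -0.456, 0.0], [0.0, -0.0, -1.0]]
wrist_force: [-2.4, -0.8, 6.8]
gripper_width: 0.025
```

move_arm:
  deltas: [-1,0,0,0.003,0,-1,0,0,0.005,0,-1,0,0,0.006,0,-1,0,0,0.006,0,-1,0,0,0.006,0]

```text
clock: 18.0
tcp_pos: [0.5048, 0.0541, 0.0951]
eef_rot: [[0.456, -0.89, 0.001], [-0.89, -0.456, 0.0], [0.0, -0.001, -1.0]]
wrist_force: [-2.7, -1.2, 10.2]
gripper_width: 0.0251
```

move_arm:
  deltas: [-1,0,0,0.003,0,-1,0,0,0.005,0,-1,0,0,0.005,0,-1,0,0,0.005,0,-1,0,0,0.005,0]

```text
clock: 18.5
tcp_pos: [0.5051, 0.0542, 0.0948]
eef_rot: [[0.456, -0.89, 0.0], [-0.89, -0.456, 0.0], [0.0, -0.0, -1.0]]
wrist_force: [-7.5, 0.4, 21.2]
gripper_width: 0.0252
```

```bash
python3 - <<'E'
from h import *
st();d=grab('side');P=pts(d);z=P[...,2]
w=(d['z_map']>0)&(np.hypot(P[...,0]-.505,P[...,1]-.053)<.035)&(z>.059)&(z<.075)&(d['img'].max(2)<45);q=P[w];print(len(q),np.percentile(q[:,2],[1,5,50]))
x,y=proj(d,[.505,.053,.09])[0].astype(int);save('side3',cv2.resize(d['img'][y-40:y+30,x-45:x+45],(720,560),interpolation=cv2.INTER_CUBIC));st()
E
```

```text
t 18.5 tcp [0.5051 0.0542 0.0948] yaw -62.88 w 0.0252 F [-7.54  0.37 21.22] j [0.02 0.31 2.01 0.   0.82 2.69]
108 [0.05907399 0.05934147 0.06563221]
t 18.55 tcp [0.5051 0.0542 0.0948] yaw -62.88 w 0.0253 F [-7.74  0.75 22.2 ] j [ 0.02  0.31  2.01 -0.    0.82  2.69]
```

View pics/side3.png

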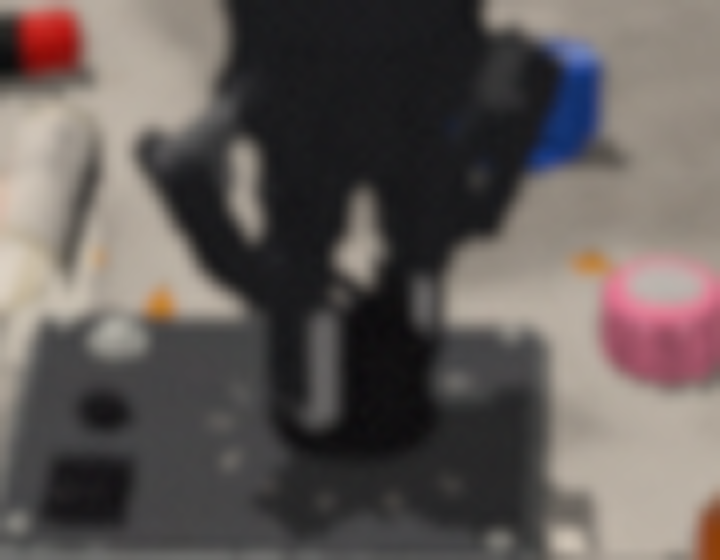

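The stop is reached: force jumped from 10 to 22 N with almost no further travel, and the knob sits just above the panel. Handing in while holding.

```bash
python3 - <<'E'
from h import *
d=grab('side');P=pts(d);z=P[...,2];s=(d['z_map']>0)&(np.hypot(P[...,0]-.448,P[...,1]-.28)<.055)&(z>.028)&(z<.05);print('old knob top',np.median(P[s],0),s.sum())
st();print(ctrl.hand_in())
E
```

```text
old knob top [0.45321243 0.28690522 0.03120542] 197
t 18.6 tcp [0.5051 0.0542 0.0948] yaw -62.88 w 0.0249 F [-7.32  0.1  21.71] j [0.02 0.31 2.01 0.   0.82 2.69]
the job is handed in; nothing more can be done
None
```

The job is done and handed in at 18.6 s; the hand-in gives no verdict, so these are my own checks.

- **Old knob:** I lifted it straight off and laid it in the dish. The last depth check puts its top at about (0.453, 0.287, 0.031), roughly 9 mm from the dish centre.
- **New knob:** I gripped it across the bar, turned it to −63° to match the shaft's flat, and slid it on with no insertion force until the spring's preload of about 5.7 N.
- **Press:** I pushed it down about 6 mm to the stop. The force then jumped from about 10 to 22 N with almost no more travel. The fingers are still gripping the knob (25 mm opening) and pressing.

**Disagreements in the checks:**
- The two fits of the shaft's flat differed by up to about 5° (−60° to −66°), and the shaft axis by about 1 mm. Both were within the clearance.
- A side force of about 7 N remains at the stop.
- I did not re-measure the bystander objects. No planned path came close to them, and there was no unexpected wrist force.

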